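# Set the desk sharpener and hold its feed carriage open

### The arm

A 7-joint arm with a two-finger parallel gripper is mounted at the origin on the work surface; the furniture and walls round the work are solid. World frame = base frame: x ahead of the robot, y to its left, z up, the work surface at z = 0. Lengths are in m, angles in rad, forces in N, time in s.
With the tool pointing down it reaches from about 0.425 to 0.875 m from the base axis. Payload 4.7 kg.
Tool frame: the origin (TCP) lies at the very end of the fingers, on their centre line; the grasp point (between the pads) lies 19 mm behind it; z points along the fingers, y is the line along which they close (so a half turn about z gives the same grasp; the last joint's range is limited). The gripper opens to 87 mm and grips with 3 to 60 N. Pads are 19 mm wide; open, the fingers measure 117 mm over their backs; the gripper's body (75 mm by 190 mm) begins 51 mm behind the grasp point.
Start: joints at [1.294, 0.321, -0.07, 1.45, 0.023, 1.371, -0.057], TCP at [0.186, -0.623, 0.223] pointing down, gripper open.
Joint ranges: [-2.86, 2.86], [-0.3, 2.09], [-1.38, 1.24], [0.06, 2.45], [-1.56, 4.7], [0.09, 2.05], [-2.69, 2.69]. Speed limits (rad/s): [2.57, 2.57, 3.14, 3.14, 3.14, 3.14, 3.14].

### API

Orientations are given as a rotation vector (axis times angle).
In Python, from bench import ctrl gives the robot as it stands.
- The arm moves only by the tool jog_arm, never from a script. Its argument "commands" is a list of rows, each a list of 7 numbers: the opening, from 0 (shut) to 1 (fully open), then the shift along the world's x, y, z scaled (see below), then the turn, a rotation vector about the world's x, y, z scaled (see below). A call has exactly 5 rows; each row is the pose to reach, as a shift and turn from the pose commanded when the call began; what a row does not reach only later rows make up. The controller multiplies each number of a shift by 0.5 m and each number of a turn by 30 degrees. A row lasts 1/12 s, in which the tool goes at most 41.7 mm and 7.16 degrees, less where a joint would pass 70% of its speed; a pose out of reach is approached as far as the arm can. A call with a number of a shift or a turn outside -1 to 1 is refused whole. A call with a gripper value outside its range is refused whole. The fingers move at their own pace and stop on an object; "grip_force" is the grip in N (left out, the last holds). Time passes only in rows, so rows that repeat a pose let the fingers close, or fill a call up. It gives the time, the measured TCP pose, the force, the opening and the grip force at its end, in the units of the state.
- ctrl.get_state(): the state, without advancing time (a new reading comes with each control period).
- ctrl.get_image(name): name is "scene" or "top"; returns a dict with "frame" (384x512x3 uint8, red, green, blue), "vfov" (degrees; the focal length in pixels is half the picture's height over the tangent of half this angle, whatever the lens; pixels are square), "cx", "cy" (the principal point, pixels), "distortion" ([k1, k2, p1, p2, k3] as OpenCV has them; the pictures are not rectified), "camera_from_world" (4x4, takes a point from world to camera coordinates). Camera axes: x right, y down, z forward; pixel columns grow to the right and rows downward; lengths in m; the calibration is good to about 2 mm. A picture is of the moment at which its call begins. There is no depth.
- ctrl.close_job(): hands the job in; it is judged then, once.
The state is a dict: "time": time; "joint_positions": joint angles; "qd": joint speeds; "joint_torque": joint torques, N m; "position": TCP position; "tool_rot": TCP orientation; "ft_force": force on the tool from outside, world axes, zero at the start; "torque": the same for the moment, N m; "grip_width": opening from 0.0 (shut) to 1.0 (fully open); "grip_force": force on a finger pad.
Only numpy, scipy, OpenCV 4.12 (cv2) and the standard library are available. Lean on these libraries where they do the work, as an engineer would, in place of code of your own. Each camera call takes 0.05 s, during which the arm holds its last target. There are 200 camera calls.

### The job

Get the blue desktop pencil sharpener ready for me to load: with its feed carriage still closed, turn the point selector on top one click clockwise (seen from above), so that the red dot and not the yellow one stands at the white pointer, and let go of it. Then take the black tab of the spring-loaded carriage, pull it out until its red pointer wings stand on the green mark, and keep hold of it there: finish still gripping it, because it springs shut if released. Leave the other things on the desk where they are.

Things in the scene. Friction and masses are not known exactly. Their poses are not given: they have to be found in the camera images.
- sharpener: blue pencil sharpener held fast to the desk; never moves in a run. Origin: desk level, under the middle of its foot plate (225 x 92, 11 high). Its axes: x along its length, -x = front, the way the carriage pulls out; z up. The case (top at 72 high, 78 wide) lies from x = 0 to x = +104, a small crank (to 134, below 60 high) behind it; the carriage stands in front of the case.
- turret (a joint): point selector: angle in rad, grows clockwise seen from above. Six sprung detents 1.047 rad (60 deg) apart; starts at rest in the one near 0 (yellow dot at the pointer); the next one, 1.047, puts the red dot at the pointer. Crest between them at 0.52 rad, peak turning moment about 0.07 N m; let go within about 0.3 rad of a detent it clicks into it. Limits -0.15 and 5.39.
- turret_grip (a point): middle of the selector's grip bar, on its vertical turning axis, 95.5 above the desk, at sharpener x = +48, y = 0. The grey bar is 40 long x 11 thick, and rises from the black disc's top (60 diameter, top 83.5 above the desk) to 108.5. This point's x axis runs along the bar and turns with it; at joint value 0 the bar lies along the sharpener's x.
- red_dot (a point): red dot on the disc, 6 mm wide, 26.5 from the axis
- pointer (a point): fixed white pointer on top of the case just ahead of the disc (sharpener x = +8)
- carriage (a joint): feed carriage: metres pulled out of the case toward the sharpener's -x, in a straight level line. 0 = shut, stop at 0.065; the green mark is centred at 0.040 and is 10 mm wide (0.035 to 0.045). The spring always pulls it shut: about 2 N at 0, 7 N at 0.040.
- tab (a point): point to grasp on the carriage's upright black pull tab, on its mid line 82 above the desk; sharpener x = -40 when shut, -80 on the mark; y = 0. The tab is 28 wide (sharpener y) and 14 thick (x), and stands from 45 to 100 above the desk; below 49 is the 58 wide, 10 thick steel face plate. Shut, there are 32 mm free between tab and case. The red pointer wings lie at the tab's mid plane, low over both sides of the foot plate. Axes as the sharpener's.
- green_mark (a point): middle between the two green marks on the foot plate (each 10 long along x, beside the carriage's path), at sharpener x = -80
- pencil: bystander, to be left alone: yellow hexagonal pencil, 8 x 162 x 7, lying beside the sharpener. Origin under its middle
- eraser: bystander, to be left alone: pink eraser, 20 x 44 x 11. Origin under its middle
- stapler: bystander, to be left alone: dark blue stapler, 130 x 36 x 34. Origin under its middle
- letter_box: bystander, to be left alone: dark letter rack with envelopes, 73 x 152 x 116. Origin under its middle
- tape_roll: bystander, to be left alone: roll of brown tape lying flat, 96 x 94 x 48. Origin under its middle
- ink_bottle: bystander, to be left alone: dark blue ink bottle, 52 x 52 x 62. Origin under its middle

How it is judged:
On the way, in this order (a step that is already met when the one before it is completed fails the run):
1. the selector rests one click on (red dot at the pointer), let go, with the carriage still shut (value of joint turret between 0.9072 and 1.1872 rad and velocity of joint turret below 0.1 rad/s and contact force between the fingers and turret below 0.2 N and value of joint carriage below 0.006 m), for 0.2 s.
2. the carriage is pulled out to the green mark (value of joint turret between 0.9072 and 1.1872 rad and value of joint carriage between 0.035 and 0.045 m), for 0.3 s.
At the end, for the whole second after the job is handed in: The selector is at its second position (1.047 +- 0.14 rad) and untouched; the carriage stands still 35 to 45 mm out, on the green mark, held by the gripper's fingers (contact of more than 1.5 N) against its spring (all of step 2 and contact force between the fingers and carriage above 1.5 N and velocity of joint carriage between -0.01 and 0.01 m/s and contact force between anything else and turret below 0.2 N); the arm keeps its last pose, push and grip.
It fails at once if the selector is turned on past the next position (value of joint turret above 1.55 rad).
It fails at once if a bystander is moved by more than 20 mm (distance of any of pencil, eraser, stapler, letter_box, tape_roll, ink_bottle from where it was at the start of the episode above 0.02 m).
It also fails if it takes over 42 s, if anything falls off the work surface, if the arm or the gripper's body presses on something with over 40 N, if the wrist force passes 120 N, or if a joint passes its speed limit or range.

## Working session

There is one attempt and no reset: what is moved stays moved. The work goes in short steps, Python scripts to look and compute and a tool call to move; the robot and the scene stay as the last step left them, time stands still between calls to the robot, and variables do not carry over. Pictures are saved under pics/ and viewed, at most 10 in all, crops included, and the job is handed in when it is done.

Besides the shell and the picture viewer there is one more tool, called after "Emit:" as name(argument=value, ...), one argument or row to a line, values as JSON. jog_arm: Moves the arm, as the interface text tells. Shifts and turns lie within -1 to 1; 1 stands for 0.5 m of shift or 30 degrees of turn. Its arguments: {"type":"object","properties":{"commands":{"type":"array","items":{"type":"array","items":{"type":"number","minimum":-1,"maximum":1}}},"grip_force":{"type":"number"}},"required":["commands"]}

```bash
mkdir -p pics; cat > h.py <<'E'
import numpy as np, cv2, json
from bench import ctrl
def snap(n,tag):
    d=ctrl.get_image(n); cv2.imwrite(f'pics/{tag}.png',d['frame'][:,:,::-1]); 
    np.savez(f'pics/{tag}.npz',**{k:np.array(v) for k,v in d.items()}); return d
def KD(d):
    H=d['frame'].shape[0]; f=H/2/np.tan(np.radians(float(d['vfov']))/2)
    return np.array([[f,0,float(d['cx'])],[0,f,float(d['cy'])],[0,0,1]]),np.array(d['distortion'],float)
def px2w(d,uv,z):
    K,D=KD(d); M=np.array(d['camera_from_world']); R,t=M[:3,:3],M[:3,3]
    p=cv2.undistortPoints(np.array(uv,float).reshape(-1,1,2),K,D)[:,0]
    r=np.c_[p,np.ones(len(p))]@R; c=-R.T@t
    return c+r*((np.asarray(z)-c[2])/r[:,2])[:,None]
def w2px(d,P):
    K,D=KD(d); M=np.array(d['camera_from_world'])
    return cv2.projectPoints(np.array(P,float).reshape(-1,1,3),cv2.Rodrigues(M[:3,:3])[0],M[:3,3],K,D)[0][:,0]
E
python3 - <<'E'
from h import *
a=snap('top','t0');b=snap('scene','s0')
for d in(a,b):
    M=np.array(d['camera_from_world']);print(d['vfov'],-M[:3,:3].T@M[:3,3],M[:3,:3].round(2).tolist())
print(ctrl.get_state())
for n in('t0','s0'):
    i=cv2.imread(f'pics/{n}.png');cv2.imwrite(f'pics/{n}b.png',cv2.resize(i,(800,600),interpolation=cv2.INTER_CUBIC))
E
```

```text
56.51054754743896 [0.37017004 0.13482412 1.12602046] [[-0.03, -1.0, 0.0], [-0.99, 0.02, -0.12], [0.12, -0.0, -0.99]]
54.32659285053744 [ 0.40703539 -0.36606788  0.96625931] [[0.99, -0.16, 0.0], [-0.14, -0.85, -0.5], [0.08, 0.49, -0.87]]
{'time': 0.1, 'joint_positions': array([ 1.29414288,  0.32176598, -0.07013824,  1.45155298,  0.02261641,
        1.37080332, -0.05687862]), 'qd': array([ 0.00079416, -0.00268763, -0.00014885, -0.00358934, -0.00111739,
       -0.00131446,  0.00026218]), 'joint_torque': array([-2.26955274e-05, -4.92574310e+01, -4.05653547e-01, -3.13401568e+01,
       -6.41860301e-02,  3.95057048e-02,  6.55096619e-05]), 'position': array([ 0.18617505, -0.62224676,  0.22156022]), 'tool_rot': array([-3.10674034e+00, -4.55020531e-01,  5.39174691e-04]), 'ft_force': array([ 0.33274373, -0.21127689,  0.10324969]), 'torque': array([-0.03523564,  0.03019949, -0.00157579]), 'grip_force': 0.0, 'grip_width': 1.0001922384340045}
```

View pics/t0b.png

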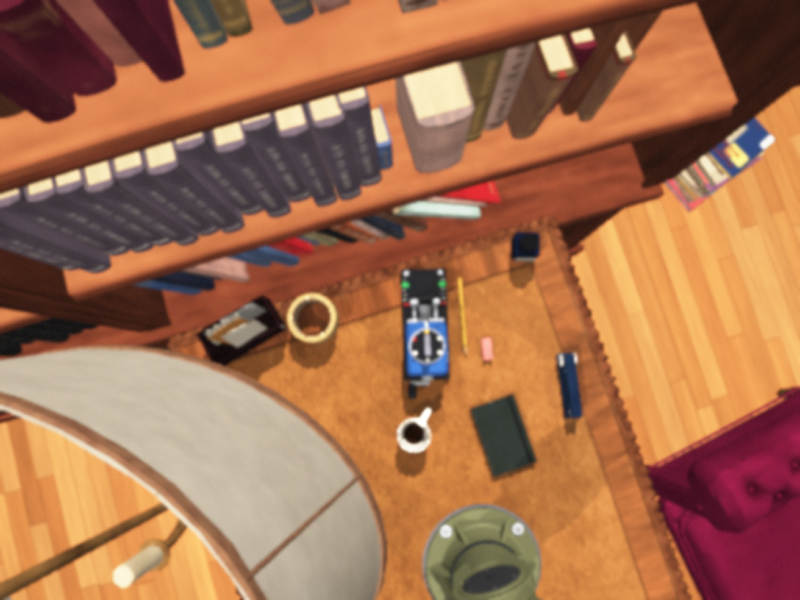

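View pics/s0b.png

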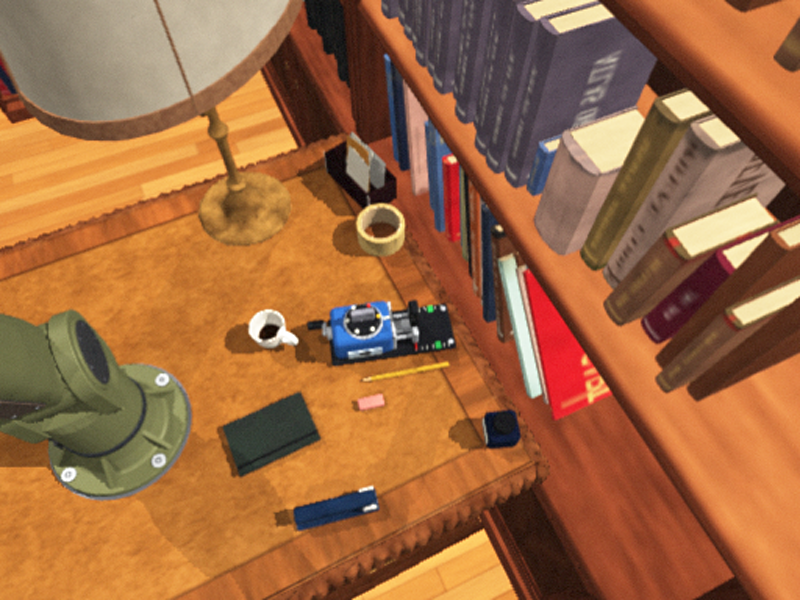

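The sharpener lies with its front toward +x (toward the shelf), at about (425,330) in top and (385,330) in scene. I'm enlarging both crops.

```bash
python3 - <<'E'
import cv2
i=cv2.imread('pics/t0.png')[165:260,235:315];a=cv2.resize(i,None,fx=6.2,fy=6.2,interpolation=cv2.INTER_CUBIC)
cv2.imwrite('pics/t0c.png',a);print(a.shape)
i=cv2.imread('pics/s0.png')[180:245,190:300];a=cv2.resize(i,None,fx=7,fy=7,interpolation=cv2.INTER_CUBIC)
cv2.imwrite('pics/s0c.png',a);print(a.shape)
E
```

```text
(589, 496, 3)
(455, 770, 3)
```

View pics/t0c.png

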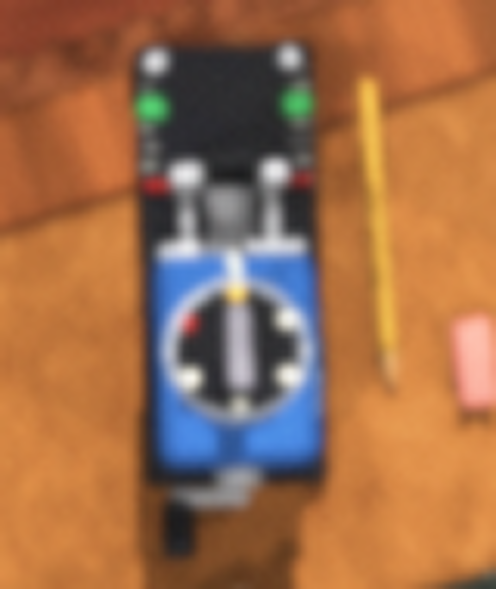

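View pics/s0c.png

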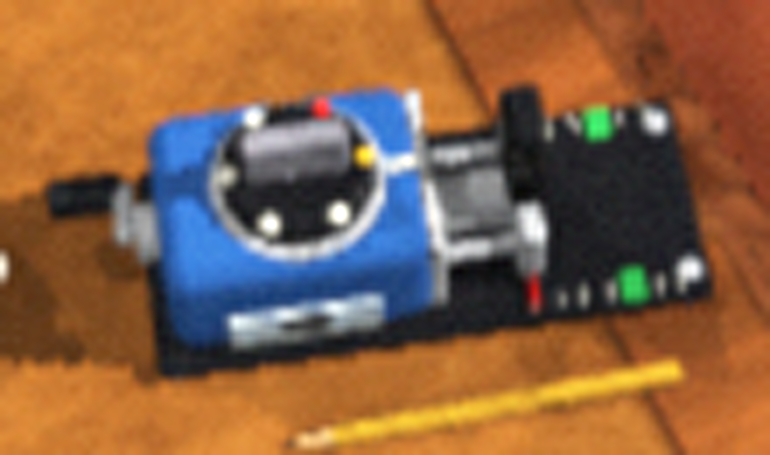

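Both crops show all six selector dots: yellow at the pointer, red one place anticlockwise. The two green marks and two white screws are also visible. Next I fit the sharpener pose from these points in both views.

```bash
cat > fit.py <<'E'
from h import *
from scipy.optimize import least_squares
T=dict(np.load('pics/t0.npz'));S=dict(np.load('pics/s0.npz'))
f=lambda L,s,o:(np.array(L,float)+.5)/s-.5+o
# order: yellow, red, cream ccw..., greens (y-,y+), screws (y-,y+)
tp=f([(235,293),(190,323),(189,377),(240,404),(289,375),(288,318),(152,108),(298,104),(155,62),(290,57)],6.2,[235,165])
sp=f([(365,155),(322,108),(254,117),(228,175),(270,223),(339,214),(597,124),(633,285),(655,122),(690,268)],7,[190,180])
def model(p):
    x,y,a,tu,gy,sx,sy=p[:7]
    k=np.arange(6)*np.pi/3-tu
    L=np.r_[np.c_[.048-.0265*np.cos(k),-.0265*np.sin(k),np.full(6,.0835)],[[-.08,-gy,.012],[-.08,gy,.012],[sx,-sy,.013],[sx,sy,.013]]]
    c,s=np.cos(a),np.sin(a)
    return np.c_[x+c*L[:,0]-s*L[:,1],y+s*L[:,0]+c*L[:,1],L[:,2]]
def res(p):
    P=model(p);return np.r_[(w2px(T,P)-tp-0*p[7:9]).ravel(),(w2px(S,P)-sp).ravel()]
r=least_squares(res,[.55,.0,np.pi,0,.04,-.1,.04])
if __name__=='__main__':
    print(r.x.round(4),np.degrees(r.x[2]-np.pi));print(r.fun.reshape(2,10,2).round(2).tolist())
    x,y,a=r.x[:3]
    for n,l in(('turret',.048),('tab',-.04),('tab80',-.08)):print(n,x+np.cos(a)*l,y+np.sin(a)*l)
    print('tab->red',np.cos(a),np.sin(a))
    # each camera alone via triangulation of the centroid
    P=model(r.x)[:6].mean(0)
    print('top',px2w(T,tp[:6],.0835).mean(0),'scene',px2w(S,sp[:6],.0835).mean(0))
E
python3 fit.py
```

```text
Traceback (most recent call last):
  File "fit.py", line 16, in <module>
    r=least_squares(res,[.55,.0,np.pi,0,.04,-.1,.04])
  File "fit.py", line 15, in res
    P=model(p);return np.r_[(w2px(T,P)-tp-0*p[7:9]).ravel(),(w2px(S,P)-sp).ravel()]
                             ~~~~~~~~~~~~^~~~~~~~~
ValueError: operands could not be broadcast together with shapes (10,2) (0,)
```

```bash
sed -i 's/-0\*p\[7:9\]//' fit.py; python3 fit.py
```

```text
[ 4.7490e-01  9.8100e-02  3.1453e+00 -9.0000e-04  3.7200e-02 -1.0340e-01
  3.4200e-02] 0.2127008868981579
[[[0.4, -0.21], [-0.04, -0.29], [0.4, 0.08], [0.2, 0.05], [0.02, -0.07], [-0.15, 0.05], [0.22, -0.25], [0.22, -0.27], [0.49, -0.22], [0.3, -0.01]], [[-0.11, -0.11], [-0.09, -0.14], [-0.15, -0.03], [-0.3, -0.12], [-0.22, -0.03], [-0.08, -0.2], [0.04, -0.35], [-0.03, -0.31], [-0.1, -0.46], [-0.18, -0.22]]]
turret 0.42694133021095815 0.09792171766491682
tab 0.5149407238300565 0.09824840202480338
tab80 0.5549404482023739 0.0983968949156609
tab->red -0.9999931093079357 -0.003712322271438094
top [0.42676262 0.09833795 0.0835    ] scene [0.42731496 0.09754104 0.0835    ]
```

```bash
python3 - <<'E'
from fit import *
def plane(d,uv):
    c=px2w(d,[uv[0]],0)*0; M=np.array(d['camera_from_world']);c=-M[:3,:3].T@M[:3,3]
    P=px2w(d,uv,0); n=np.cross(P[0]-c,P[1]-c); n/=np.linalg.norm(n); return n,n@c
s=512/800
a=plane(T,np.array([(70,300),(735,105)])*s); b=plane(S,np.array([(365,5),(650,345)])*s)
for z in(.0,):
  for y in(-.1,.1,.3):
    A=np.array([a[0],b[0],[0,1,0]]);print('shelf edge at y',y,np.linalg.solve(A,[a[1],b[1],y]))
print('lamp base',px2w(S,np.array([(245,215)])*s,.02), 'cup',px2w(T,np.array([(414,435)])*s,.06))
E
```

```text
shelf edge at y -0.1 [ 0.6458557  -0.1         0.47916433]
shelf edge at y 0.1 [0.60447208 0.1        0.43585516]
shelf edge at y 0.3 [0.56308846 0.3        0.392546  ]
lamp base [[0.22499391 0.39955216 0.02      ]] cup [[0.25948433 0.12606082 0.06      ]]
```

Emit:
jog_arm(
  commands=[
    [1, 0.28, 0.28, 0, 0, 0, 1],
    [1, 0.28, 0.28, 0, 0, 0, 1],
    [1, 0.28, 0.28, 0, 0, 0, 1],
    [1, 0.28, 0.28, 0, 0, 0, 1],
    [1, 0.28, 0.28, 0, 0, 0, 1],
  ],
  grip_force=30,
)

```text
time: 0.52
position: [0.3292, -0.4792, 0.2223]
tool_rot: [-2.878, -1.256, -0.002]
ft_force: [0.2, -0.1, -0.0]
grip_width: 1.0
grip_force: 0.0
```

Emit:
jog_arm(
  commands=[
    [1, 0.2, 0.34, 0, 0, 0, 1],
    [1, 0.2, 0.34, 0, 0, 0, 1],
    [1, 0.2, 0.34, 0, 0, 0, 1],
    [1, 0.2, 0.34, 0, 0, 0, 1],
    [1, 0.2, 0.34, 0, 0, 0, 1],
  ],
)

```text
time: 0.93
position: [0.428, -0.3086, 0.2224]
tool_rot: [-2.455, -1.959, -0.001]
ft_force: [0.4, -0.1, -1.0]
grip_width: 1.001
grip_force: 0.0
```

Emit:
jog_arm(
  commands=[
    [1, 0.08, 0.36, 0, 0, 0, 1],
    [1, 0.08, 0.36, 0, 0, 0, 1],
    [1, 0.08, 0.36, 0, 0, 0, 1],
    [1, 0.08, 0.36, 0, 0, 0, 1],
    [1, 0.08, 0.36, 0, 0, 0, 1],
  ],
)

```text
time: 1.35
position: [0.4672, -0.126, 0.2226]
tool_rot: [-1.86, -2.531, -0.002]
ft_force: [0.2, 0.1, 0.9]
grip_width: 1.001
grip_force: 0.0
```

Emit:
jog_arm(
  commands=[
    [1, 0, 0.36, 0, 0, 0, 1],
    [1, 0, 0.36, 0, 0, 0, 1],
    [1, 0, 0.36, 0, 0, 0, 1],
    [1, 0, 0.36, 0, 0, 0, 1],
    [1, 0, 0.36, 0, 0, 0, 1],
  ],
)

```text
time: 1.77
position: [0.4656, 0.0541, 0.2229]
tool_rot: [-1.142, -2.927, -0.003]
ft_force: [-0.1, -0.3, 0.5]
grip_width: 1.004
grip_force: 0.0
```

```bash
python3 -c "
from h import *
s=ctrl.get_state();print(s['joint_positions'].round(3),s['position'],s['tool_rot'],s['ft_force'])"
```

```text
[ 0.648 -0.055 -0.782  1.857 -0.042  1.323  0.704] [0.46556816 0.05413417 0.22285323] [-1.14200508 -2.92659276 -0.00308484] [-0.0631533  -0.33026064  0.49420875]
```

Emit:
jog_arm(
  commands=[
    [1, -0.077, 0.088, 0, 0, 0, 1],
    [1, -0.077, 0.088, 0, 0, 0, 1],
    [1, -0.077, 0.088, 0, 0, 0, 1],
    [1, -0.077, 0.088, 0, 0, 0, 1],
    [1, -0.077, 0.088, 0, 0, 0, 1],
  ],
)

```text
time: 2.18
position: [0.4277, 0.0909, 0.2225]
tool_rot: [0.36, 3.121, -0.001]
ft_force: [-0.5, 0.8, -0.7]
grip_width: 0.999
grip_force: 0.0
```

Emit:
jog_arm(
  commands=[
    [1, 0, 0, -0.1, 0, 0, 0.42],
    [1, 0, 0, -0.16, 0, 0, 0.42],
    [1, 0, 0, -0.16, 0, 0, 0.42],
    [1, 0, 0, -0.16, 0, 0, 0.42],
    [1, 0, 0, -0.16, 0, 0, 0.42],
  ],
)

```text
time: 2.6
position: [0.4289, 0.0913, 0.1441]
tool_rot: [0.027, 3.14, 0.001]
ft_force: [0.6, -0.7, 0.9]
grip_width: 1.0
grip_force: 0.0
```

```bash
cat > st.py <<'E'
from h import *
from scipy.spatial.transform import Rotation as R
s=ctrl.get_state();m=R.from_rotvec(s['tool_rot']).as_matrix()
print(s['time'],s['joint_positions'].round(3),s['position'].round(4),'yaw of tool x',np.degrees(np.arctan2(m[1,0],m[0,0])).round(2),'z',m[:,2].round(4),s['ft_force'].round(1),s['torque'].round(2),s['grip_width'],s['grip_force'])
E
python3 st.py
```

```text
2.6 [ 0.55  -0.066 -0.783  2.027 -0.051  1.16   1.343] [0.4289 0.0913 0.1441] yaw of tool x 179.03 z [ 1.5e-03  7.0e-04 -1.0e+00] [ 0.6 -0.7  0.9] [ 0.13 -0.2   0.  ] 0.9999953261051489 0.0
```

Emit:
jog_arm(
  commands=[
    [1, -0.004, 0.0134, -0.03, 0, 0, 0.04],
    [1, -0.004, 0.0134, -0.08, 0, 0, 0.04],
    [1, -0.004, 0.0134, -0.112, 0, 0, 0.04],
    [1, -0.004, 0.0134, -0.112, 0, 0, 0.04],
    [1, -0.004, 0.0134, -0.112, 0, 0, 0.04],
  ],
)

```text
time: 3.02
position: [0.427, 0.0981, 0.0881]
tool_rot: [-0.01, 3.14, 0.001]
ft_force: [-0.2, 0.1, -0.2]
grip_width: 1.001
grip_force: 0.0
```

```bash
python3 st.py
```

```text
3.0167 [ 0.529  0.018 -0.811  2.09   0.015  1.037  1.287] [0.427  0.0981 0.0881] yaw of tool x -179.65 z [ 1.6e-03  6.0e-04 -1.0e+00] [-0.2  0.1 -0.2] [ 0.07 -0.11  0.01] 1.0014392040339608 0.0
```

Emit:
jog_arm(
  commands=[
    [0, 0, 0, 0, 0, 0, 0],
    [0, 0, 0, 0, 0, 0, 0],
    [0, 0, 0, 0, 0, 0, 0],
    [0, 0, 0, 0, 0, 0, 0],
    [0, 0, 0, 0, 0, 0, 0],
  ],
  grip_force=25,
)

```text
time: 3.43
position: [0.4262, 0.098, 0.0871]
tool_rot: [-0.012, 3.141, -0.0]
ft_force: [-0.2, 0.0, -0.3]
grip_width: 0.709
grip_force: 0.0
```

Emit:
jog_arm(
  commands=[
    [0, 0, 0, 0, 0, 0, 0],
    [0, 0, 0, 0, 0, 0, 0],
    [0, 0, 0, 0, 0, 0, 0],
    [0, 0, 0, 0, 0, 0, 0],
    [0, 0, 0, 0, 0, 0, 0],
  ],
)

```text
time: 3.85
position: [0.4258, 0.098, 0.0865]
tool_rot: [0.013, -3.141, -0.0]
ft_force: [0.7, -0.7, 0.2]
grip_width: 0.328
grip_force: 0.0
```

```bash
python3 st.py
```

```text
3.85 [ 0.529  0.02  -0.812  2.093  0.016  1.035  1.288] [0.4258 0.098  0.0865] yaw of tool x -179.53 z [-1.e-04  1.e-04 -1.e+00] [ 0.7 -0.7  0.2] [ 0.14 -0.11  0.01] 0.3283456361351617 0.0
```

Emit:
jog_arm(
  commands=[
    [0, 0.002, 0, 0.002, 0, 0, 0],
    [0, 0.002, 0, 0.002, 0, 0, 0],
    [0, 0.002, 0, 0.002, 0, 0, 0],
    [0, 0.002, 0, 0.002, 0, 0, 0],
    [0, 0.002, 0, 0.002, 0, 0, 0],
  ],
)

```text
time: 4.27
position: [0.427, 0.0986, 0.0877]
tool_rot: [-0.013, 3.141, 0.001]
ft_force: [0.6, 2.7, 0.2]
grip_width: 0.121
grip_force: 25.0
```

```bash
python3 st.py
```

```text
4.2667 [ 0.529  0.021 -0.812  2.089  0.017  1.037  1.288] [0.427  0.0986 0.0877] yaw of tool x -179.52 z [ 5.e-04  9.e-04 -1.e+00] [0.6 2.7 0.2] [ 0.56 -0.16  0.01] 0.12123791497825019 24.99980539083481
```

Emit:
jog_arm(
  commands=[
    [0, 0, 0, 0, 0, 0, -0.2],
    [0, 0, 0, 0, 0, 0, -0.4],
    [0, 0, 0, 0, 0, 0, -0.6],
    [0, 0, 0, 0, 0, 0, -0.8],
    [0, 0, 0, 0, 0, 0, -1],
  ],
)

```text
time: 4.68
position: [0.427, 0.0984, 0.0877]
tool_rot: [0.808, 3.036, 0.001]
ft_force: [0.3, 1.8, 0.5]
grip_width: 0.123
grip_force: 25.0
```

```bash
python3 st.py
```

```text
4.6833 [ 0.521  0.02  -0.804  2.09   0.016  1.037  0.759] [0.427  0.0984 0.0877] yaw of tool x 150.19 z [ 5.e-04  5.e-04 -1.e+00] [0.3 1.8 0.5] [ 0.42 -0.21  0.03] 0.12277193670648465 24.99597430229187
```

Emit:
jog_arm(
  commands=[
    [0, 0, 0, 0, 0, 0, -0.2],
    [0, 0, 0, 0, 0, 0, -0.4],
    [0, 0, 0, 0, 0, 0, -0.6],
    [0, 0, 0, 0, 0, 0, -0.8],
    [0, 0, 0, 0, 0, 0, -1],
  ],
)

```text
time: 5.1
position: [0.4269, 0.0983, 0.0877]
tool_rot: [1.567, 2.723, 0.001]
ft_force: [-0.2, 2.0, 1.2]
grip_width: 0.123
grip_force: 25.0
```

Emit:
jog_arm(
  commands=[
    [0, 0, 0, 0, 0, 0, 0],
    [0, 0, 0, 0, 0, 0, 0],
    [0, 0, 0, 0, 0, 0, 0],
    [0.5, 0, 0, 0, 0, 0, 0],
    [0.5, 0, 0, 0, 0, 0, 0],
  ],
)

```text
time: 5.52
position: [0.4267, 0.0974, 0.0874]
tool_rot: [1.558, 2.728, -0.001]
ft_force: [0.2, -0.6, -0.2]
grip_width: 0.204
grip_force: 0.0
```

```bash
python3 st.py
```

```text
5.5167 [ 0.514  0.02  -0.795  2.091  0.017  1.038  0.242] [0.4267 0.0974 0.0874] yaw of tool x 120.52 z [-2.e-04 -8.e-04 -1.e+00] [ 0.2 -0.6 -0.2] [-0.03 -0.1  -0.06] 0.20385779530443274 0.0
```

Emit:
jog_arm(
  commands=[
    [0.7, 0, 0, 0, 0, 0, 0],
    [0.7, 0, 0, 0, 0, 0, 0],
    [0.7, 0, 0, 0, 0, 0, 0],
    [0.7, 0, 0, 0.02, 0, 0, 0],
    [0.7, 0, 0, 0.06, 0, 0, 0],
  ],
)

```text
time: 5.93
position: [0.4249, 0.0976, 0.1165]
tool_rot: [-1.557, -2.724, 0.003]
ft_force: [0.8, -0.4, -0.0]
grip_width: 0.566
grip_force: 0.0
```

Emit:
jog_arm(
  commands=[
    [0.7, 0, 0, 0.08, 0, 0, 0],
    [0.7, 0, 0, 0.16, 0, 0, 0.2],
    [0.7, 0.04, 0, 0.2, 0, 0, 0.5],
    [0.7, 0.1, 0, 0.2, 0, 0, 0.8],
    [0.7, 0.16, 0, 0.2, 0, 0, 1],
  ],
)

```text
time: 6.35
position: [0.5092, 0.0977, 0.221]
tool_rot: [0.857, 3.015, -0.0]
ft_force: [-0.6, 0.6, 1.0]
grip_width: 0.697
grip_force: 0.0
```

```bash
python3 st.py; python3 - <<'E'
from h import *
a=snap('top','t1');b=snap('scene','s1')
A=cv2.resize(a['frame'][165:260,215:315,::-1],None,fx=4,fy=4,interpolation=3);B=cv2.resize(b['frame'][150:245,190:290,::-1],None,fx=4,fy=4,interpolation=3)
cv2.imwrite('pics/c1.png',np.hstack([A,B]))
E
```

```text
6.35 [ 0.499  0.084 -0.774  1.758  0.064  1.319  0.728] [0.5092 0.0977 0.221 ] yaw of tool x 148.26 z [ 0.0063 -0.0019 -1.    ] [-0.6  0.6  1. ] [ 0.04 -0.09 -0.02] 0.6965232412374692 0.0
```

View pics/c1.png

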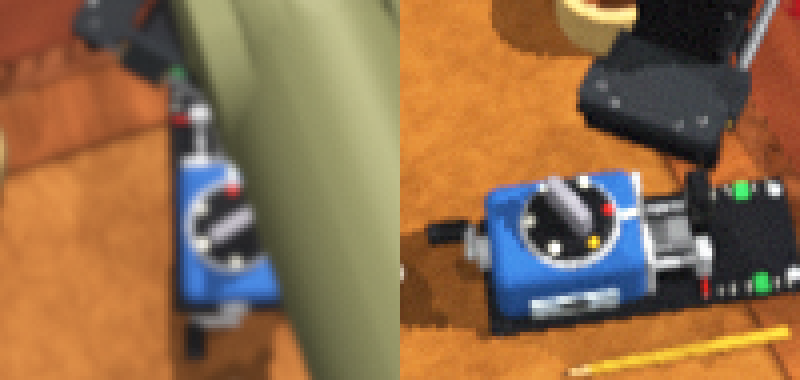

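The red dot now stands at the white pointer and the bar lies turned; the carriage is still shut. In the scene half, the red dot is at about (608,210) in the crop and the red wing is still near the case. Now to the tab.

Emit:
jog_arm(
  commands=[
    [0.7, 0.02, 0, 0, 0, 0, 0.3],
    [0.7, 0.02, 0, 0, 0, 0, 0.6],
    [0.7, 0.02, 0, -0.03, 0, 0, 0.9],
    [0.7, 0.02, 0, -0.08, 0, 0, 1],
    [0.7, 0.02, 0, -0.12, 0, 0, 1],
  ],
)

```text
time: 6.87
position: [0.5164, 0.0979, 0.1573]
tool_rot: [0.049, 3.141, -0.001]
ft_force: [0.1, -0.1, -0.1]
grip_width: 0.696
grip_force: 0.0
```

Emit:
jog_arm(
  commands=[
    [0.7, 0, 0, 0, 0, -0.1, 0.05],
    [0.7, 0, 0, 0, 0, -0.2, 0.05],
    [0.7, 0, 0, 0, 0, -0.4, 0.05],
    [0.7, 0, 0, 0, 0, -0.4, 0.05],
    [0.7, 0, 0, 0, 0, -0.4, 0.05],
  ],
)

```text
time: 7.28
position: [0.5154, 0.0972, 0.1581]
tool_rot: [0.015, 2.933, 0.001]
ft_force: [-0.3, -0.7, 0.8]
grip_width: 0.699
grip_force: 0.0
```

```bash
python3 st.py
```

```text
7.2833 [ 0.568 -0.038 -0.818  1.994  0.03   0.972  1.294] [0.5154 0.0972 0.1581] yaw of tool x 179.4 z [ 2.070e-01 -7.000e-04 -9.783e-01] [-0.3 -0.7  0.8] [ 0.05  0.08 -0.03] 0.6992376148573498 0.0
```

Emit:
jog_arm(
  commands=[
    [0.7, 0.007, 0.002, -0.03, 0, 0, 0.02],
    [0.7, 0.007, 0.002, -0.08, 0, 0, 0.02],
    [0.7, 0.007, 0.002, -0.13, 0, 0, 0.02],
    [0.7, 0.007, 0.002, -0.18, 0, 0, 0.02],
    [0.7, 0.007, 0.002, -0.19, 0, 0, 0.02],
  ],
)

```text
time: 7.7
position: [0.5189, 0.0988, 0.0592]
tool_rot: [0.001, 2.94, 0.01]
ft_force: [0.2, -0.1, 0.9]
grip_width: 0.698
grip_force: 0.0
```

```bash
python3 st.py
```

```text
7.7 [ 0.522  0.138 -0.825  2.084  0.217  0.779  1.14 ] [0.5189 0.0988 0.0592] yaw of tool x 179.94 z [ 0.2002  0.0065 -0.9797] [ 0.2 -0.1  0.9] [0.03 0.12 0.01] 0.6982110301925168 0.0
```

Emit:
jog_arm(
  commands=[
    [0, 0, -0.001, 0.006, 0, 0, 0],
    [0, 0, -0.001, 0.006, 0, 0, 0],
    [0, 0, -0.001, 0.006, 0, 0, 0],
    [0, 0, -0.001, 0.006, 0, 0, 0],
    [0, 0, -0.001, 0.006, 0, 0, 0],
  ],
  grip_force=45,
)

```text
time: 8.12
position: [0.5214, 0.0985, 0.067]
tool_rot: [-0.001, 2.93, 0.007]
ft_force: [-0.3, -0.4, 0.5]
grip_width: 0.405
grip_force: 0.0
```

Emit:
jog_arm(
  commands=[
    [0, 0, 0, 0, 0, 0, 0],
    [0, 0, 0, 0, 0, 0, 0],
    [0, 0, 0, 0, 0, 0, 0],
    [0, 0, 0, 0, 0, 0, 0],
    [0, 0, 0, 0, 0, 0, 0],
  ],
)

```text
time: 8.53
position: [0.521, 0.0991, 0.0665]
tool_rot: [-0.002, 2.931, 0.008]
ft_force: [-1.6, 2.5, 6.2]
grip_width: 0.319
grip_force: 45.0
```

```bash
python3 st.py
```

```text
8.5333 [ 0.526  0.123 -0.828  2.081  0.206  0.783  1.151] [0.521  0.0991 0.0665] yaw of tool x -179.94 z [ 0.2095  0.0053 -0.9778] [-1.6  2.5  6.2] [0.33 0.23 0.09] 0.3185070739046397 45.00084986910224
```

Emit:
jog_arm(
  commands=[
    [0, 0.01, 0, 0, 0, 0, 0],
    [0, 0.025, 0, 0, 0, 0, 0],
    [0, 0.04, 0, 0, 0, 0, 0],
    [0, 0.06, 0, 0, 0, 0, 0],
    [0, 0.08, 0, 0, 0, 0, 0],
  ],
)

```text
time: 8.95
position: [0.5603, 0.0993, 0.0665]
tool_rot: [-0.002, 2.933, 0.007]
ft_force: [-7.9, 1.7, 12.4]
grip_width: 0.315
grip_force: 45.0
```

Emit:
jog_arm(
  commands=[
    [0, 0, 0, 0, 0, 0, 0],
    [0, 0, 0, 0, 0, 0, 0],
    [0, 0, 0, 0, 0, 0, 0],
    [0, 0, 0, 0, 0, 0, 0],
    [0, 0, 0, 0, 0, 0, 0],
  ],
)

```text
time: 9.37
position: [0.56, 0.0993, 0.0665]
tool_rot: [-0.003, 2.933, 0.007]
ft_force: [-5.9, 2.3, 11.4]
grip_width: 0.314
grip_force: 45.0
```

```bash
python3 st.py; python3 - <<'E'
from h import *
b=snap('scene','s2');a=snap('top','t2')
cv2.imwrite('pics/c2.png',np.hstack([cv2.resize(d['frame'][r:r+75,c:c+80,::-1],None,fx=5,fy=5,interpolation=3) for d,r,c in((b,170,220),(a,160,235))]))
E
```

```text
9.3667 [ 0.488  0.221 -0.801  1.995  0.295  0.809  1.103] [0.56   0.0993 0.0665] yaw of tool x -179.93 z [ 0.2074  0.0048 -0.9782] [-5.9  2.3 11.4] [0.4  0.9  0.13] 0.31395752472523464 44.99562056735158
```

View pics/c2.png

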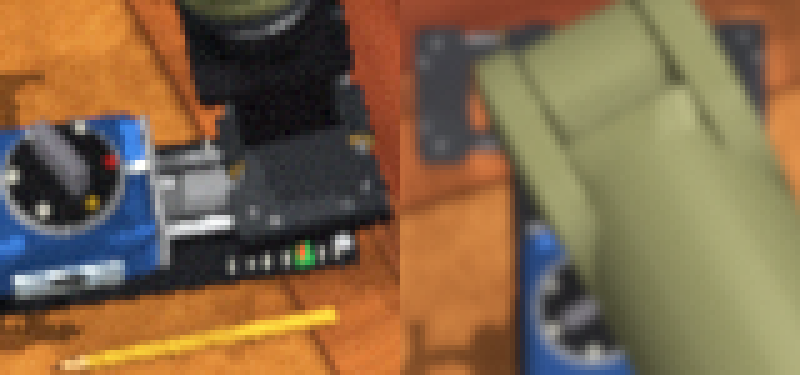

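The red wing lies inside the green mark, at about (304,250) in the scene crop, and the red dot is still at the pointer. A quick pixel check of the centring before handing in.

```bash
python3 - <<'E'
from fit import *
d=dict(np.load('pics/s2.npz'));f=d['frame'].astype(int)
x,y,a=r.x[:3]
rows,cols=slice(214,226),slice(274,290)
for v in range(215,226):
    print(v,' '.join('%3d/%3d'%(f[v,u,0],f[v,u,1]) for u in range(276,286)))
for l in(-.075,-.080,-.085):
    for yy in(.032,.037,.042):print(l,yy,w2px(d,[[x+np.cos(a)*l-np.sin(a)*yy,y+np.sin(a)*l+np.cos(a)*yy,.013]])[0].round(2))
E
```

```text
215  62/ 66  49/ 51  38/ 41  40/ 42  38/ 40  35/ 35  31/ 29  30/ 29  27/ 25  25/ 23
216  32/ 35  28/ 31  31/ 31  30/ 29  23/ 24  24/ 20  21/ 19  24/ 26  19/ 16  18/ 18
217  22/ 21  25/ 24  26/ 23  13/ 12  18/ 14  17/ 27  15/ 15  21/ 19  19/ 13  24/ 24
218  16/ 12  21/ 21  16/ 24  37/ 42  77/ 67  37/110  18/ 37  34/ 34  40/ 38  33/ 30
219  28/ 29  36/ 41  30/ 47 102/ 82 194/107  79/171  35/ 75  67/ 67 116/116  46/ 46
220  65/ 64 117/119  49/ 75 134/119 252/117  94/190  42/120  85/ 87 167/163  59/ 57
221  97/ 99 178/173  55/ 82  98/146 200/160  83/204  49/164  70/ 81 140/135  45/ 50
222  83/ 83 156/154  51/ 79  55/141  90/171  51/171  48/138  46/ 58  78/ 80  38/ 35
223  48/ 50  83/ 81  38/ 48  34/ 81  41/ 98  34/ 78  49/ 62  52/ 38  63/ 42  81/ 51
224  43/ 34  54/ 42  54/ 37  55/ 39  67/ 47  72/ 43 107/ 56 115/ 61 115/ 64 136/ 74
225  86/ 47 100/ 55 117/ 65 126/ 70 118/ 59 126/ 66 148/ 80 145/ 77 148/ 80 148/ 83
-0.075 0.032 [277.88 218.41]
-0.075 0.037 [278.23 220.01]
-0.075 0.042 [278.58 221.62]
-0.08 0.032 [279.63 218.15]
-0.08 0.037 [279.98 219.75]
-0.08 0.042 [280.34 221.36]
-0.085 0.032 [281.38 217.89]
-0.085 0.037 [281.73 219.49]
-0.085 0.042 [282.09 221.1 ]
```

```bash
python3 -c "
from bench import ctrl
print(ctrl.close_job())"
```

```text
the job is handed in; nothing more can be done
None
```

I turned the selector one click so the red dot stands at the pointer, then pulled the carriage out to the green mark, where the gripper still holds it; the job is handed in, but no verdict came back.

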